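# Set the wind-up tea timer

## Task

Lift the square wind-up timer off the free-spinning turntable and set it down gently, fully home in the square wooden stand, and let go of it. Then take it by its knob and turn the knob clockwise, in as many grips as it takes, until the pointer stands at the long raised rib at the corner. Leave the jar and the ramekin standing on the turntable and do not shift anything else on the counter.

Things in the scene. Friction and masses are not known exactly. Their poses are not given: they have to be found in the camera images.
- timer: Loose wind-up timer, 0.3 kg: white block 64 x 64 mm in plan, 50 mm high, with a round skirt and black bar knob on top (82 mm high overall). Origin: centre of its underside, z up, x and y square to its sides. Grip it across two facing sides. On its top face a long steel rib (14 x 5 x 3 mm) points to the corner at -x, +y; short fine ticks mark other angles.
- timer_knob (a joint): Angle of the knob, rad; grows clockwise seen from above. 0: pointer along the timer's +x; 3.93: at the long rib; end stops 0 and 5.2; starts at 1.2 to 2.3. Turning takes about 0.09 N m; it stays where left. The timer's own friction can be less, so it may twist under the knob until its corners bear on the stand's walls (up to about 0.15 rad); on the turntable it would just spin along.
- knob_grip (a point): Point on the knob's axis, 76 mm above the timer's underside, 6 mm below the top of the knob's bar. The bar is 40 mm long (this frame's x), 14 mm wide (y), 26 mm high, on a round skirt 49 mm across whose top is 20 mm below this point. Pinch the bar across its width; +x is the pointer end.
- knob_pointer (a point): Foot of the tip of the narrow nose (6 mm wide) at the pointer end of the knob, 28.5 mm from the axis, just above the skirt. A steel line on top of the bar runs from the axis to this end only.
- timer_mark (a point): Middle of the top of the long raised rib on the timer, 35 mm from the knob's axis.
- stand: Fixed square nest of light wood, 86 x 86 mm outside, rim 16 mm high, walls 7 mm, so 72 mm square inside. Origin: centre of its underside on the counter, x and y square to its walls. The timer may stand in it any of the four ways round.
- stand_floor (a point): Centre of the stand's inner floor, 7 mm above the counter, 9 mm below the rim; the timer's underside rests here.
- turntable: Wooden lazy Susan: round top 280 mm in diameter, upper face 28 mm above the counter, spinning freely about its centre. Origin: centre of its foot on the counter.
- ramekin: Bystander: loose pink ceramic ramekin, 72 mm across, 45 mm high, on the turntable. Origin: centre of underside.
- jar: Bystander: loose amber glass jar with a steel cap, 48 mm across, 75 mm high, on the turntable. Origin: centre of underside.
- strainer: Bystander: loose steel tea strainer, bowl 68 mm across and 28 mm high at the origin, handle reaching 154 mm along its +x.
- clip: Bystander: loose grey plastic bag clip, 75 x 18 x 16 mm, lying on the counter.
- mug: Bystander: loose white mug, 76 mm across, 85 mm high.
- canister: Bystander: loose steel canister, 84 mm across, 130 mm high.

How it is judged (in metres and radians):
On the way, in this order (a step that is already met when the one before it is completed fails the run):
1. the timer stands fully home in the wooden stand, let go (horizontal distance between timer and stand below 0.009 m and z of timer in the frame of stand_floor below 0.003 m and angle between timer's own z axis and vertical below 0.06 rad and linear speed of timer below 0.02 m/s and contact force between the fingers and timer below 0.2 N), for 0.2 s.
2. the pointer stands at the long rib (value of joint timer_knob between 3.827 and 4.027 rad), for 0.2 s.
At the end, for the whole second after the job is handed in: The timer stands upright in the wooden stand (centres within 9 mm, underside within 3 mm of the stand's floor, tilt under 0.06 rad), at rest and released, with the knob's pointer within 0.1 rad of the long rib (joint timer_knob 3.93 +/- 0.1) (all of step 1 and all of step 2); the robot touches nothing.
It fails at once if the timer is dropped into or slammed onto the stand (faster than 0.5 m/s within 40 mm of it) (linear speed of timer above 0.5 m/s and horizontal distance between timer and stand below 0.04 m and height (world z) of timer below 0.047 m).
It fails at once if the jar or the ramekin is tipped over or comes off the turntable (angle between any of jar, ramekin's own z axis and vertical above 0.5 rad or height (world z) of any of jar, ramekin below 0.02 m or horizontal distance between any of jar, ramekin and turntable above 0.14 m).
It fails at once if strainer, clip, mug or canister shifted by more than 30 mm (distance of any of strainer, clip, mug, canister from where it was at the start of the episode above 0.03 m).
It also fails if it takes over 67 s, if anything falls off the work surface, if the arm or the gripper's body presses on something with over 40 N, if the wrist force passes 120 N, or if a joint passes its speed limit or range.

## Robot

A 6-joint arm with a two-finger parallel gripper is mounted at the origin on the work surface. World frame = base frame: x ahead of the robot, y to its left, z up, the work surface at z = 0. Lengths are in mm, angles in rad, forces in N, time in s.
With the tool pointing down it reaches from about 350 to 775 mm from the base axis. Payload 7.3 kg.
Tool frame: the origin (TCP) lies midway between the tips of the shut fingers; the grasp point (between the pads) lies 19 mm behind it; z points along the fingers, y is the line along which they close (so a half turn about z gives the same grasp; the last joint's range is limited). The gripper opens to 92 mm and grips with 3 to 60 N. Pads are 19 mm wide; open, the fingers measure 130 mm over their backs; the gripper's body (75 mm by 190 mm) begins 47 mm behind the grasp point.
Start: joints at [1.034, 0.342, 1.524, -0, 1.275, -0.146], TCP at [199.975, 485.443, 226.741] pointing down, gripper open.
Joint ranges: [-2.53, 2.53], [-0.77, 2.02], [0.04, 2.7], [-1, 4.14], [0.28, 2.66], [-3.11, 3.11]. Speed limits (rad/s): [2.57, 2.57, 3.14, 3.14, 3.14, 3.14].

## Interface

Orientations are given as [roll, pitch, yaw] about the fixed x, y, z axes, in that order (R = Rz(yaw) Ry(pitch) Rx(roll)).
In Python, from plant import bot gives the robot as it stands.
- The arm moves only by the tool servo_tool, never from a script. Its argument "deltas" is a list of rows, each a list of 2 entries, a list of its own where there are three numbers: the shift along the tool's x, y, z in m, then the turn, a rotation vector about the tool's x, y, z in degrees. A call has 1 to 20 rows; each row shifts and turns the commanded pose from where the row before left it, along the tool's axes as they then stand; what a row does not reach is not made up. A row lasts 1/8 s, in which the tool goes at most 62.5 mm and 10.7 degrees, less where a joint would pass 70% of its speed; a pose out of reach is approached as far as the arm can. A call with a gripper value outside its range is refused whole. "fingers" is the opening, from 0 (shut) to 1 (fully open), set as the call begins (left out, the last holds). The fingers move at their own pace and stop on an object; the grip force is fixed at half the most. Time passes only in rows, so rows that do not move let the fingers close. It gives the time, the measured TCP pose, the force, the opening and the grip force at its end, in the units of the state.
- bot.get_obs(): the state, without advancing time (a new reading comes with each control period).
- bot.capture(name): name is "scene" or "top" or "wrist"; returns the picture (384x512x3 uint8, red, green, blue); there is no depth.
- bot.camera_model(name): a dict with "mtx" (3x3 intrinsics, pixels), "xyz" and "rotation" of the camera in the world. Camera axes: x right, y down, z forward; pixel columns grow to the right and rows downward; lengths in mm; the calibration is good to about 2 mm. A picture is of the moment at which its call begins: read the wrist's pose just before it. camera_model takes no time and is no camera call; for the wrist camera it gives the pose at the moment of the call.
- bot.close_job(): hands the job in; it is judged then, once.
The state is a dict: "time": time; "joint_positions": joint angles; "dq": joint speeds; "tau": joint torques, N m; "tool_pos": TCP position; "tcp_rot": TCP orientation; "contact_force": force on the tool from outside, world axes, zero at the start; "moment": the same for the moment, N m; "grip_width": finger opening in mm; "finger_force": force on a finger pad.
Only numpy, scipy, OpenCV 4.12 (cv2) and the standard library are available. Lean on these libraries where they do the work, as an engineer would, in place of code of your own. Each camera call takes 0.05 s, during which the arm holds its last target. There are 200 camera calls.

## Working session

There is one attempt and no reset: what is moved stays moved. The work goes in short steps, Python scripts to look and compute and a tool call to move; the robot and the scene stay as the last step left them, time stands still between calls to the robot, and variables do not carry over. Pictures are saved under pics/ and viewed, at most 10 in all, crops included, and the job is handed in when it is done.

Besides the shell and the picture viewer there is one more tool, called after ">>>" as name(argument=value, ...), one argument or row to a line, values as JSON. servo_tool: Moves the arm, as the interface text tells. Its arguments: {"type":"object","properties":{"deltas":{"type":"array"},"fingers":{"type":"number"}},"required":["deltas"]}

```bash
mkdir -p pics; cat > h.py <<'E'
import numpy as np, cv2
from plant import bot
def snap(n,f):
    im=bot.capture(n); cv2.imwrite('pics/'+f,im[:,:,::-1]); return im
def ray(n,uv,z,m=None):
    m=m or bot.camera_model(n); K=np.array(m['mtx']);R=np.array(m['rotation']);o=np.array(m['xyz'])
    uv=np.atleast_2d(uv).astype(float)
    d=(R@np.linalg.inv(K)@np.c_[uv,np.ones(len(uv))].T).T
    return (o+d*((z-o[2])/d[:,2])[:,None])[:,:2]
E
python3 - <<'E'
from h import *
o=bot.get_obs();print({k:np.round(v,3) for k,v in o.items()})
ims=[snap(n,n+'0.png') for n in('top','scene')]
for n in('top','scene','wrist'):
    m=bot.camera_model(n);print(n,{k:np.round(v,3).tolist() for k,v in m.items()})
cv2.imwrite('pics/a.png',cv2.resize(ims[0],(800,600),interpolation=cv2.INTER_CUBIC)[:,:,::-1])
E
```

```text
{'time': np.float64(0.0), 'joint_positions': array([ 1.034,  0.343,  1.525,  0.   ,  1.275, -0.146]), 'dq': array([ 0.   ,  0.001,  0.002,  0.   , -0.   , -0.   ]), 'tau': array([ -0.   , -43.124, -24.422,   0.072,   0.056,  -0.   ]), 'tool_pos': array([199.75 , 485.091, 226.062]), 'tcp_rot': array([-3.14 , -0.   ,  2.751]), 'contact_force': array([ 1.275, -0.173,  0.065]), 'moment': array([-0.029,  0.023, -0.026]), 'finger_force': np.float64(0.0), 'grip_width': np.float64(91.763)}
top {'mtx': [[472.754, 0.0, 256.297], [0.0, 472.754, 191.351], [0.0, 0.0, 1.0]], 'xyz': [442.712, -29.468, 1436.015], 'rotation': [-3.059, 0.006, -1.551]}
scene {'mtx': [[441.699, 0.0, 251.103], [0.0, 441.699, 188.296], [0.0, 0.0, 1.0]], 'xyz': [1108.019, -957.644, 1170.796], 'rotation': [-2.346, -0.017, 0.542]}
wrist {'mtx': [[267.165, 0.0, 257.983], [0.0, 267.165, 188.38], [0.0, 0.0, 1.0]], 'xyz': [132.292, 512.924, 383.323], 'rotation': [2.87, 0.002, 1.18]}
```

View pics/a.png

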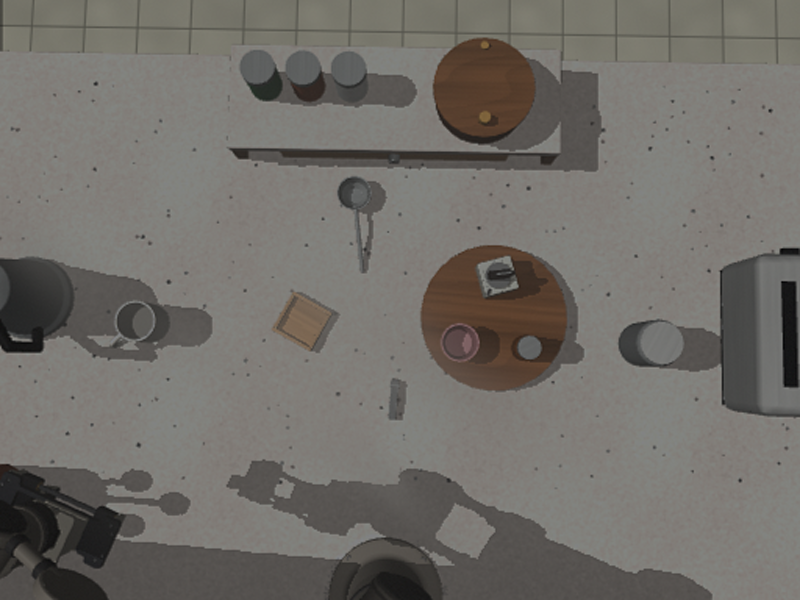

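View pics/scene0.png

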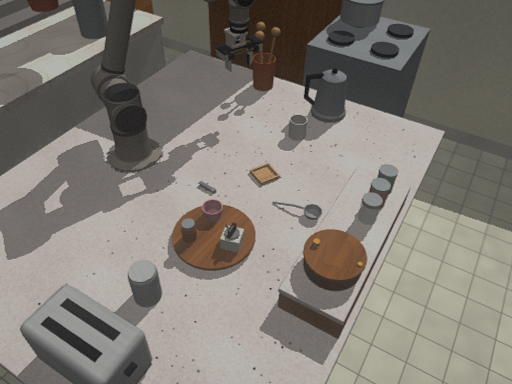

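The top view (800×600) shows the timer at (497,276) and the turntable at (494,318). The ramekin is at (460,343), the jar at (529,348) and the stand at (305,322). The strainer handle reaches down to (363,270).

```bash
sed -i "s/R=np.array(m\['rotation'\])/R=Rot.from_euler('xyz',m['rotation']).as_matrix()/; 1a from scipy.spatial.transform import Rotation as Rot" h.py
python3 - <<'E'
from h import *
im=cv2.imread('pics/top0.png'); s=512/800
for n,p,z in [('timer',(497,276),78),('stand',(305,322),12),('table',(494,318),28),('ram',(460,343),73),('jar',(529,348),103),('clip',(397,400),16),('strh',(363,270),10),('canister',(661,343),130)]:
    print(n,ray('top',np.array(p)*s,z).round(0))
hsv=cv2.cvtColor(im,cv2.COLOR_BGR2HSV)
def crop(c,mask,z,nm):
    x,y=(np.array(c)*s).astype(int);r=32
    m=np.zeros_like(mask);m[y-r:y+r,x-r:x+r]=mask[y-r:y+r,x-r:x+r]
    cs,_=cv2.findContours(m,0,2);k=max(cs,key=cv2.contourArea)
    w=ray('top',k[:,0,:],z).astype(np.float32);print(nm,cv2.contourArea(k),cv2.minAreaRect(w))
crop((497,276),((hsv[...,1]<50)&(hsv[...,2]>110)).astype(np.uint8)*255,78,'timer')
crop((305,322),((hsv[...,1]>70)&(hsv[...,2]>60)).astype(np.uint8)*255,16,'stand')
a=im[150:205,285:365];b=im[180:232,165:225]
cv2.imwrite('pics/b.png',np.vstack([cv2.resize(a,(560,385)),cv2.resize(b,(560,385))])[:600])
E
```

```text
timer [[ 601. -197.]]
stand [[513. 165.]]
table [[ 527. -198.]]
ram [[ 477. -130.]]
jar [[ 469. -252.]]
clip [[367. -16.]]
strh [[616.  55.]]
canister [[ 482. -480.]]
timer 955.0 ((664.5446166992188, -194.64349365234375), (64.43062591552734, 183.10609436035156), 1.0675312280654907)
stand 517.5 ((514.8729858398438, 171.76486206054688), (83.39228820800781, 82.63118743896484), 61.44685745239258)
```

View pics/b.png

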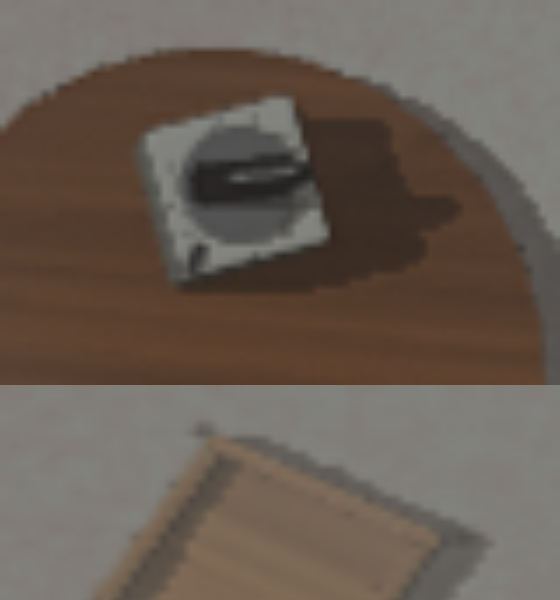

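The timer's rib is at the lower-left corner (195,258), so timer yaw is about +14.5°, and the pointer looks to image right. First I'll move over the stand and measure it with the wrist camera.

>>> servo_tool(
  deltas=[
    [[-0.0512,-0.0218,0],[0,0,0]],
    [[-0.0512,-0.0218,0],[0,0,0]],
    [[-0.0512,-0.0218,0],[0,0,0]],
    [[-0.0512,-0.0218,0],[0,0,0]],
    [[-0.0512,-0.0218,0],[0,0,0]],
    [[-0.0512,-0.0218,0],[0,0,0]],
    [[-0.0512,-0.0218,0],[0,0,0]],
    [[-0.0512,-0.0218,0],[0,0,0]],
    [[0,0,0],[0,0,0]],
    [[0,0,0],[0,0,0]],
    [[0,0,0],[0,0,0]],
  ],
  fingers=1.0,
)

```text
time: 1.48
tool_pos: [511.3, 169.2, 226.7]
tcp_rot: [3.142, -0.001, 2.752]
contact_force: [-0.3, -0.9, -0.0]
grip_width: 91.8
finger_force: 0.0
```

```bash
python3 - <<'E'
from h import *
print(bot.get_obs()['tool_pos'],bot.get_obs()['tcp_rot'])
m=bot.camera_model('wrist');im=snap('wrist','w1.png')[:,:,::-1]
hsv=cv2.cvtColor(im,cv2.COLOR_BGR2HSV)
mask=((hsv[...,1]>70)&(hsv[...,2]>60)).astype(np.uint8)*255
cs,_=cv2.findContours(mask,0,2);k=max(cs,key=cv2.contourArea)
r=cv2.minAreaRect(k[:,0].astype(np.float32));print(r)
for z in(16,8): print(z,cv2.minAreaRect(ray('wrist',k[:,0],z,m).astype(np.float32)))
E
```

```text
[511.33580003 169.21397737 226.73404697] [ 3.14151432e+00 -5.36653483e-04  2.75238435e+00]
((261.2029724121094, 167.47030639648438), (62.388832092285156, 60.79677200317383), 5.710592269897461)
16 ((512.8146362304688, 172.33863830566406), (85.3184814453125, 86.3194580078125), 61.7618522644043)
8 ((514.3157958984375, 171.80943298339844), (87.17351531982422, 88.19625854492188), 61.761837005615234)
```

View pics/w1.png

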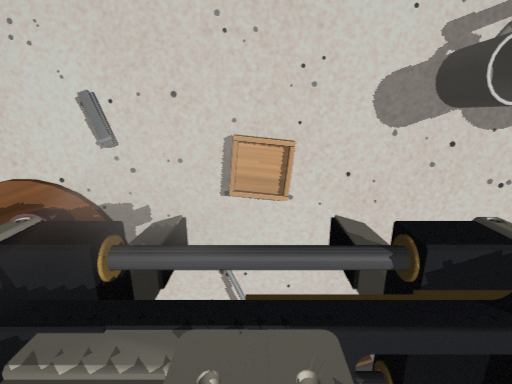

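Stand measured: centre (513,172), yaw 61.8°, rim quad around pixel (261,167). Next I'll go over the timer.

>>> servo_tool(
  deltas=[
    [[-0.0278,-0.038,0],[0,0,0]],
    [[-0.0278,-0.038,0],[0,0,0]],
    [[-0.0278,-0.038,0],[0,0,0]],
    [[-0.0278,-0.038,0],[0,0,0]],
    [[-0.0278,-0.038,0],[0,0,0]],
    [[-0.0278,-0.038,0],[0,0,0]],
    [[-0.0278,-0.038,0],[0,0,0]],
    [[-0.0278,-0.038,0],[0,0,0]],
    [[0,0,0],[0,0,8.87]],
    [[0,0,0],[0,0,8.87]],
    [[0,0,0],[0,0,8.87]],
    [[0,0,0],[0,0,8.87]],
    [[0,0,0],[0,0,8.87]],
    [[0,0,0],[0,0,8.87]],
    [[0,0,0],[0,0,0]],
    [[0,0,0],[0,0,0]],
  ],
  fingers=1.0,
)

```text
time: 3.52
tool_pos: [602.2, -197.0, 226.8]
tcp_rot: [3.141, 0.0, 1.826]
contact_force: [0.7, -0.3, 0.4]
grip_width: 91.9
finger_force: 0.0
```

```bash
python3 - <<'E'
from h import *
print(bot.get_obs()['tool_pos'],bot.get_obs()['tcp_rot'])
m=bot.camera_model('wrist');im=snap('wrist','w2.png')[:,:,::-1]
hsv=cv2.cvtColor(im,cv2.COLOR_BGR2HSV)
mask=((hsv[...,1]<45)&(hsv[...,2]>120)).astype(np.uint8)*255
mask[230:]=0
cs,_=cv2.findContours(mask,0,2)
for k in cs:
    if cv2.contourArea(k)>500:
        r=cv2.minAreaRect(cv2.convexHull(k)[:,0].astype(np.float32));print(r,cv2.contourArea(k),cv2.minAreaRect(ray('wrist',k[:,0],78,m).astype(np.float32)))
E
```

```text
[ 602.20012017 -196.96629583  226.84065003] [3.14141955e+00 2.21954926e-05 1.82582697e+00]
((257.5, 175.0), (56.0, 53.0), 90.0) 2091.0 ((599.9609985351562, -194.79615783691406), (62.181461334228516, 67.29951477050781), 16.08992576599121)
((493.6009826660156, 162.13189697265625), (31.16225814819336, 143.12355041503906), 25.994016647338867) 2325.5 ((860.1697387695312, -112.45828247070312), (154.18231201171875, 38.7445182800293), 89.8724365234375)
((250.0, 114.5), (229.0, 500.0), 90.0) 70116.0 ((547.7796630859375, -151.15628051757812), (561.1174926757812, 246.92929077148438), 14.572757720947266)
```

View pics/w2.png

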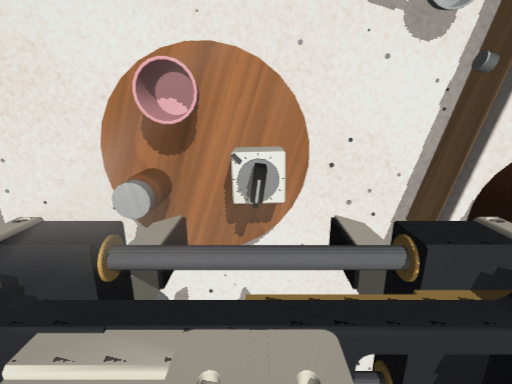

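The wrist view shows the timer face at about (258,175), with the rib at upper left (236,157) and the pointer down at (258,200). The fingers are aligned with its sides, so I can descend and grip.

>>> servo_tool(
  deltas=[
    [[0.002,-0.0015,0.03],[0,0,-0.5]],
    [[0,0,0.03],[0,0,0]],
    [[0,0,0.03],[0,0,0]],
    [[0,0,0.03],[0,0,0]],
    [[0,0,0.03],[0,0,0]],
    [[0,0,0.018],[0,0,0]],
    [[0,0,0.01],[0,0,0]],
    [[0,0,0],[0,0,0]],
    [[0,0,0],[0,0,0]],
  ],
  fingers=1.0,
)

```text
time: 4.7
tool_pos: [600.9, -196.4, 49.8]
tcp_rot: [3.14, 0.001, 1.831]
contact_force: [-0.3, -1.1, -0.3]
grip_width: 92.1
finger_force: 0.0
```

>>> servo_tool(
  deltas=[
    [[0,0,0],[0,0,0]],
    [[0,0,0],[0,0,0]],
    [[0,0,0],[0,0,0]],
    [[0,0,0],[0,0,0]],
    [[0,0,0],[0,0,0]],
    [[0,0,0],[0,0,0]],
    [[0,0,0],[0,0,0]],
    [[0,0,0],[0,0,0]],
  ],
  fingers=0.5,
)

```text
time: 5.7
tool_pos: [600.6, -196.2, 49.0]
tcp_rot: [3.141, 0.001, 1.831]
contact_force: [2.4, -1.4, 2.5]
grip_width: 63.9
finger_force: 29.9
```

>>> servo_tool(
  deltas=[
    [[0,0,-0.01],[0,0,0]],
    [[0,0,-0.025],[0,0,0]],
    [[0,0,-0.035],[0,0,0]],
    [[0,0,-0.04],[0,0,0]],
    [[0,0,0],[0,0,0]],
  ],
)

```text
time: 6.32
tool_pos: [601.1, -196.6, 161.7]
tcp_rot: [3.138, 0.003, 1.831]
contact_force: [-0.8, -0.5, -4.0]
grip_width: 63.9
finger_force: 29.9
```

>>> servo_tool(
  deltas=[
    [[0.02,0.0012,0],[0,0,0]],
    [[0.045,0.0012,0],[0,0,0]],
    [[0.05,0.0012,0],[0,0,0]],
    [[0.05,0.0012,0],[0,0,0]],
    [[0.05,0.0012,0],[0,0,0]],
    [[0.05,0.0012,0],[0,0,0]],
    [[0.05,0.0012,0],[0,0,0]],
    [[0.04,0.0012,0],[0,0,0]],
    [[0.023,0.0004,0],[0,0,0]],
    [[0,0,0],[0,0,-6.7]],
    [[0,0,0],[0,0,-6.7]],
    [[0,0,0],[0,0,-6.7]],
    [[0,0,0],[0,0,-6.7]],
    [[0,0,0],[0,0,-6.7]],
    [[0,0,0],[0,0,-6.7]],
    [[0,0,0],[0,0,-6.7]],
    [[0,0,0],[0,0,0]],
    [[0,0,0],[0,0,0]],
    [[0,0,0],[0,0,0]],
  ],
)

```text
time: 8.7
tool_pos: [512.3, 171.9, 158.3]
tcp_rot: [-3.141, -0.001, 2.648]
contact_force: [-0.5, -0.3, -5.1]
grip_width: 64.0
finger_force: 29.9
```

```bash
python3 - <<'E'
from h import *
o=bot.get_obs();print(o['tool_pos'],o['tcp_rot'],o['grip_width'],o['contact_force'],o['joint_positions'])
m=bot.camera_model('wrist');im=snap('wrist','w3.png')[:,:,::-1]
print({k:np.round(v,2).tolist() for k,v in m.items()})
E
```

```text
[512.27658002 171.90365053 158.31452549] [-3.14114009e+00 -7.19997462e-04  2.64809700e+00] 63.97507131898831 [-0.46704805 -0.33972632 -5.10558828] [ 1.81837624e-01  4.33947631e-01  1.58313010e+00  1.07361369e-04
  1.12535980e+00 -8.95509511e-01]
{'mtx': [[267.16, 0.0, 257.98], [0.0, 267.16, 188.38], [0.0, 0.0, 1.0]], 'xyz': [447.98, 206.25, 315.55], 'rotation': [2.87, 0.0, 1.08]}
```

View pics/w3.png

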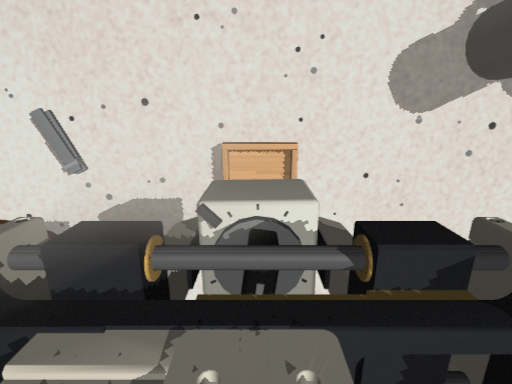

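The held timer shows its near-face top edge at row ~200 and bottom edge at row ~180 (columns 205–310). The stand is just behind it at (260,160). From those edges I'll compute the in-hand offset.

```bash
python3 - <<'E'
from h import *
im=cv2.imread('pics/w3.png',0).astype(float)
m=bot.camera_model('wrist');T=bot.get_obs()['tool_pos'];yaw=2.648
print(im[172:206,240].astype(int)); print(im[172:206,290].astype(int))
X=np.array([np.cos(yaw),np.sin(yaw)]);Y=np.array([np.sin(yaw),-np.cos(yaw)])
for uv,z in [((200,200),187.3),((316,200),187.3),((208,180),137.3),((308,180),137.3)]:
    d=ray('wrist',uv,z,m)[0]-T[:2];print(uv,(d@X).round(1),(d@Y).round(1))
# stand
I=cv2.imread('pics/w3.png');hsv=cv2.cvtColor(I,cv2.COLOR_BGR2HSV)
k=((hsv[...,1]>70)&(hsv[...,2]>60)).astype(np.uint8);k[182:]=0
cs,_=cv2.findContours(k,0,2);c=max(cs,key=cv2.contourArea)[:,0]
w=(ray('wrist',c,16,m)-T[:2]);a=w@X;b=w@Y
print('stand front edge x',a.max(),'y',b.min(),b.max())
E
```

```text
[179 177 174 175 177 176 175 150 107 108 109 110 110 109 111 110 113 111
 113 114 113 116 115 115 117 117 118 117 141 167 190 197 202 206]
[ 73  72  76  79  83  80  84 102 107 107 108 111 110 108 111 111 111 112
 113 112 112 112 115 113 114 113 116 130 158 183 200 207 211 216]
(200, 200) 31.1 -29.7
(316, 200) 31.2 28.9
(208, 180) 29.3 -34.8
(308, 180) 29.3 33.9
stand front edge x 43.1138708442659 y -41.89496557821787 43.45802619536619
```

>>> servo_tool(
  deltas=[
    [[0.0008,0.0006,0.02],[0,0,-0.1]],
    [[0,0,0.03],[0,0,0]],
    [[0,0,0.03],[0,0,0]],
    [[0,0,0.02],[0,0,0]],
    [[0,0,0.012],[0,0,0]],
    [[0,0,0.006],[0,0,0]],
    [[0,0,0.003],[0,0,0]],
    [[0,0,0.002],[0,0,0]],
    [[0,0,0.002],[0,0,0]],
    [[0,0,0.002],[0,0,0]],
    [[0,0,0.001],[0,0,0]],
    [[0,0,0],[0,0,0]],
    [[0,0,0],[0,0,0]],
  ],
)

```text
time: 10.38
tool_pos: [512.3, 172.7, 30.8]
tcp_rot: [3.141, 0.0, 2.651]
contact_force: [0.5, -0.1, -3.6]
grip_width: 63.9
finger_force: 29.9
```

>>> servo_tool(
  deltas=[
    [[0,0,0.001],[0,0,0]],
    [[0,0,0.001],[0,0,0]],
    [[0,0,0.0005],[0,0,0]],
    [[0,0,0],[0,0,0]],
    [[0,0,0],[0,0,0]],
  ],
)

```text
time: 11.0
tool_pos: [512.3, 172.7, 28.2]
tcp_rot: [3.141, 0.0, 2.651]
contact_force: [-0.5, 0.3, -4.1]
grip_width: 63.6
finger_force: 29.9
```

>>> servo_tool(
  deltas=[
    [[0,0,0.0005],[0,0,0]],
    [[0,0,0.0005],[0,0,0]],
    [[0,0,0],[0,0,0]],
    [[0,0,0],[0,0,0]],
  ],
)

```text
time: 11.5
tool_pos: [512.3, 172.7, 28.0]
tcp_rot: [3.141, 0.0, 2.651]
contact_force: [-2.2, -0.9, 5.6]
grip_width: 64.1
finger_force: 29.9
```

Seated: the force reversed at the floor height. Releasing, rising and looking.

>>> servo_tool(
  deltas=[
    [[0,0,0],[0,0,0]],
    [[0,0,0],[0,0,0]],
    [[0,0,0],[0,0,0]],
    [[0,0,0],[0,0,0]],
    [[0,0,0],[0,0,0]],
    [[0,0,0],[0,0,0]],
    [[0,0,0],[0,0,0]],
    [[0,0,-0.01],[0,0,0]],
    [[0,0,-0.03],[0,0,0]],
    [[0,0,-0.04],[0,0,0]],
    [[0,0,-0.04],[0,0,0]],
    [[0,0,-0.04],[0,0,0]],
    [[0,0,-0.03],[0,0,0]],
    [[0,0,0],[0,0,0]],
    [[0,0,0],[0,0,0]],
  ],
  fingers=1.0,
)

```text
time: 13.38
tool_pos: [511.7, 172.6, 216.8]
tcp_rot: [-3.141, -0.001, 2.651]
contact_force: [-0.2, -0.1, -0.4]
grip_width: 91.8
finger_force: 0.0
```

```bash
python3 - <<'E'
from h import *
o=bot.get_obs();print(o['tool_pos'],o['tcp_rot'],o['grip_width'])
im=snap('wrist','w4.png')[:,:,::-1]
cv2.imwrite('pics/w4c.png',cv2.resize(im[120:230,190:330],None,fx=5,fy=5,interpolation=cv2.INTER_CUBIC))
E
```

```text
[511.71051125 172.63057918 216.76520705] [-3.14108903e+00 -7.54996802e-04  2.65097510e+00] 91.78556232176514
```

View pics/w4c.png

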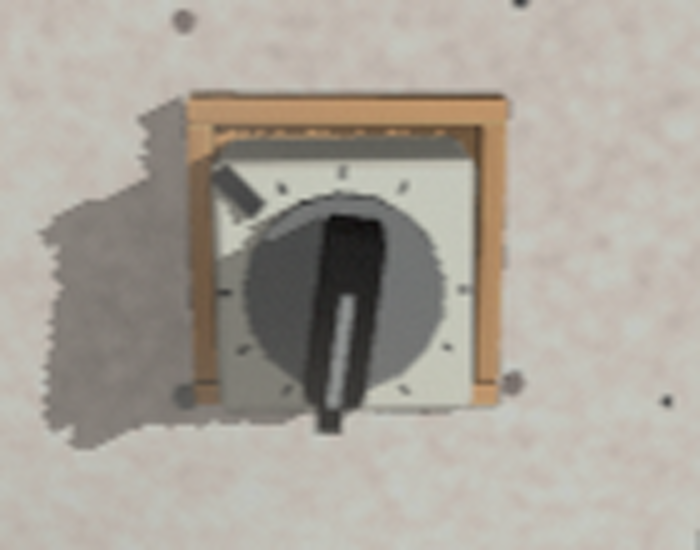

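The timer sits in the stand; in the crop the bar runs from (356,218) through (346,297) to the pointer end (333,405), with the rib around (238,192).

```bash
python3 - <<'E'
from h import *
P=lambda u:np.array(u)/5-0.1*0+np.array([190,120])
m=bot.camera_model('wrist');T=bot.get_obs()['tool_pos'][:2];yaw=2.651
X=np.array([np.cos(yaw),np.sin(yaw)]);Y=np.array([np.sin(yaw),-np.cos(yaw)])
def t(u,z): 
    d=ray('wrist',P(u),z,m)[0]-T; return np.array([d@X,d@Y])
a,b,c=t((356,218),89),t((346,297),89),t((333,405),89)
print('bar far end,axis,ptr end',a,b,c,'len',np.linalg.norm(a-c))
d=c-a;print('pointer dir in tool deg (about tool z)',np.degrees(np.arctan2(d[1],d[0])),np.degrees(np.arctan2(*(c-b)[::-1])))
e,f=t((218,158),57),t((474,158),57);print('corners',e,f,(e+f)/2-[32,0])
r=t((238,192),60);ctr=(e+f)/2-[32,0];q=r-ctr;print('rib',r,np.degrees(np.arctan2(q[1],q[0])))
E
```

```text
bar far end,axis,ptr end [21.73344587  2.78799547] [4.23272559 0.64659587] [-20.63192446  -2.24561112] len 42.66335428352656
pointer dir in tool deg (about tool z) -173.22421414759856 -173.3652831961415
corners [ 30.37869727 -29.62083065] [30.36813384 31.01510531] [-1.62658445  0.69713733]
rib [ 22.75078591 -24.81388398] -46.30175049685084
```

>>> servo_tool(
  deltas=[
    [[-0.0007,0.0005,0],[0,0,6.6]],
    [[0,0,0.02],[0,0,0]],
    [[0,0,0.035],[0,0,0]],
    [[0,0,0.035],[0,0,0]],
    [[0,0,0.03],[0,0,0]],
    [[0,0,0.018],[0,0,0]],
    [[0,0,0.008],[0,0,0]],
    [[0,0,0.003],[0,0,0]],
    [[0,0,0],[0,0,0]],
    [[0,0,0],[0,0,0]],
  ],
  fingers=0.45,
)

```text
time: 14.68
tool_pos: [513.5, 172.9, 68.9]
tcp_rot: [3.141, 0.001, 2.536]
contact_force: [0.1, 0.3, -0.0]
grip_width: 41.7
finger_force: 0.0
```

>>> servo_tool(
  deltas=[
    [[0,0,0],[0,0,0]],
    [[0,0,0],[0,0,0]],
    [[0,0,0],[0,0,0]],
    [[0,0,0],[0,0,0]],
    [[0,0,0],[0,0,0]],
    [[0,0,0],[0,0,0]],
    [[0,0,0],[0,0,0]],
  ],
  fingers=0.0,
)

```text
time: 15.55
tool_pos: [513.1, 172.8, 68.3]
tcp_rot: [3.141, 0.0, 2.536]
contact_force: [-0.5, -1.3, 0.9]
grip_width: 13.8
finger_force: 29.9
```

>>> servo_tool(
  deltas=[
    [[0,0,0],[0,0,6.5]],
    [[0,0,0],[0,0,6.5]],
    [[0,0,0],[0,0,6.5]],
    [[0,0,0],[0,0,6.5]],
    [[0,0,0],[0,0,6.5]],
    [[0,0,0],[0,0,6.5]],
    [[0,0,0],[0,0,6.5]],
    [[0,0,0],[0,0,6.5]],
    [[0,0,0],[0,0,6.5]],
    [[0,0,0],[0,0,6.5]],
    [[0,0,0],[0,0,6.5]],
    [[0,0,0],[0,0,6.5]],
    [[0,0,0],[0,0,6.5]],
    [[0,0,0],[0,0,6.5]],
    [[0,0,0],[0,0,6.5]],
    [[0,0,0],[0,0,6.5]],
    [[0,0,0],[0,0,6.5]],
    [[0,0,0],[0,0,6.5]],
    [[0,0,0],[0,0,6.5]],
    [[0,0,0],[0,0,4.5]],
  ],
)

```text
time: 18.05
tool_pos: [514.9, 172.7, 68.6]
tcp_rot: [3.141, -0.004, 0.299]
contact_force: [3.9, -0.7, -1.9]
grip_width: 13.8
finger_force: 30.0
```

>>> servo_tool(
  deltas=[
    [[0,0,0],[0,0,0]],
    [[0,0,0],[0,0,0]],
    [[0,0,0],[0,0,0]],
  ],
)

```text
time: 18.42
tool_pos: [514.6, 173.0, 68.7]
tcp_rot: [3.141, -0.003, 0.304]
contact_force: [5.4, -1.1, 0.0]
grip_width: 13.6
finger_force: 29.9
```

```bash
python3 - <<'E'
from h import *
o=bot.get_obs();print({k:np.round(v,3) for k,v in o.items()})
E
```

```text
{'time': np.float64(18.425), 'joint_positions': array([ 0.183,  0.548,  1.678, -0.   ,  0.912,  1.45 ]), 'dq': array([ 0.002,  0.   , -0.   ,  0.   , -0.001,  0.001]), 'tau': array([  1.183, -47.365, -16.019,   0.543,   1.742,   0.063]), 'tool_pos': array([514.566, 172.993,  68.682]), 'tcp_rot': array([ 3.141e+00, -3.000e-03,  3.040e-01]), 'contact_force': array([ 5.443, -1.109,  0.006]), 'moment': array([-0.246, -0.98 ,  0.048]), 'finger_force': np.float64(29.947), 'grip_width': np.float64(13.626)}
```

>>> servo_tool(
  deltas=[
    [[0,0,0],[0,0,0]],
    [[0,0,0],[0,0,0]],
    [[0,0,0],[0,0,0]],
    [[0,0,0],[0,0,0]],
    [[0,0,0],[0,0,0]],
    [[0,0,-0.015],[0,0,0]],
    [[0,0,-0.035],[0,0,0]],
    [[0,0,-0.04],[0,0,0]],
    [[0,0,-0.035],[0,0,0]],
    [[0,0,-0.025],[0,0,0]],
    [[0,0,0],[0,0,0]],
    [[0,0,0],[0,0,0]],
  ],
  fingers=0.45,
)

```text
time: 19.92
tool_pos: [512.6, 172.7, 217.7]
tcp_rot: [-3.141, 0.001, 0.302]
contact_force: [-0.5, 0.4, -0.1]
grip_width: 41.0
finger_force: 0.0
```

```bash
python3 - <<'E'
from h import *
o=bot.get_obs();print(o['tool_pos'],o['tcp_rot'],o['grip_width'])
im=snap('wrist','w5.png')[:,:,::-1]
cv2.imwrite('pics/w5c.png',cv2.resize(im[120:230,190:330],None,fx=5,fy=5,interpolation=cv2.INTER_CUBIC))
E
```

```text
[512.57996178 172.71214636 217.68983144] [-3.14140802e+00  1.00401496e-03  3.01748360e-01] 40.995357142871214
```

View pics/w5c.png

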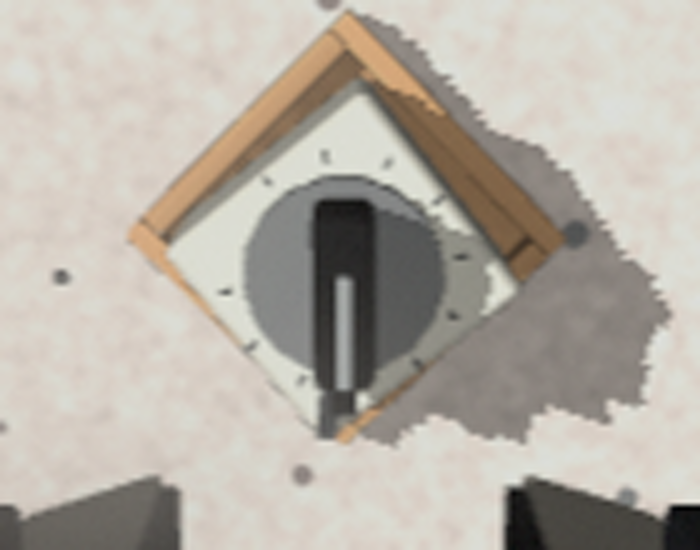

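The timer has twisted clockwise in the stand: top corners at (360,85), (168,253) and (518,292), and the knob line is vertical at (343,280)–(343,388). I'll work out the remaining angle.

```bash
python3 - <<'E'
from h import *
P=lambda u:np.array(u)/5+np.array([190,120])
m=bot.camera_model('wrist');T=bot.get_obs()['tool_pos'][:2];yaw=.302
X=np.array([np.cos(yaw),np.sin(yaw)]);Y=np.array([np.sin(yaw),-np.cos(yaw)])
def t(u,z): 
    d=ray('wrist',P(u),z,m)[0]-T; return np.array([d@X,d@Y])
ang=lambda v:np.degrees(np.arctan2(v[1],v[0]))
a,c=t((344,202),89),t((343,388),89);print('bar',a,c,ang(c-a))
t0,l,r=t((360,85),57),t((168,253),57),t((518,292),57)
print(t0,l,r,'ctr',(l+r)/2,np.linalg.norm(l-t0),np.linalg.norm(r-t0),np.linalg.norm(r-l))
print('edges',ang(t0-l),ang(t0-r),'diag',ang(r-l))
E
```

```text
bar [22.74635835  0.57786583] [-19.3165756    0.36116183] -179.70482052696713
[44.87400536  4.41033215] [  4.79404761 -41.96390001] [-4.97345523 43.16709117] ctr [-0.08970381  0.60159558] 61.29414671260875 63.14155285291284 85.68949627073394
edges 49.164057197286745 -37.865322496986174 diag 96.54520979609022
```

>>> servo_tool(
  deltas=[
    [[0.0005,0.0005,0],[0,0,0.3]],
    [[0,0,0.02],[0,0,0]],
    [[0,0,0.035],[0,0,0]],
    [[0,0,0.035],[0,0,0]],
    [[0,0,0.03],[0,0,0]],
    [[0,0,0.018],[0,0,0]],
    [[0,0,0.008],[0,0,0]],
    [[0,0,0.003],[0,0,0]],
    [[0,0,0],[0,0,0]],
    [[0,0,0],[0,0,0]],
  ],
  fingers=0.45,
)

```text
time: 21.22
tool_pos: [514.2, 172.6, 69.9]
tcp_rot: [3.141, -0.001, 0.297]
contact_force: [0.0, 0.1, -0.0]
grip_width: 41.5
finger_force: 0.0
```

>>> servo_tool(
  deltas=[
    [[0,0,0],[0,0,0]],
    [[0,0,0],[0,0,0]],
    [[0,0,0],[0,0,0]],
    [[0,0,0],[0,0,0]],
    [[0,0,0],[0,0,0]],
    [[0,0,0],[0,0,0]],
    [[0,0,0],[0,0,0]],
  ],
  fingers=0.0,
)

```text
time: 22.1
tool_pos: [513.8, 172.6, 69.3]
tcp_rot: [-3.141, -0.0, 0.297]
contact_force: [-0.4, 1.6, 1.9]
grip_width: 13.7
finger_force: 30.0
```

>>> servo_tool(
  deltas=[
    [[0,0,0],[0,0,2.0]],
    [[0,0,0],[0,0,2.0]],
    [[0,0,0],[0,0,2.0]],
    [[0,0,0],[0,0,1.0]],
    [[0,0,0],[0,0,0]],
    [[0,0,0],[0,0,0]],
    [[0,0,0],[0,0,0]],
  ],
)

```text
time: 22.98
tool_pos: [513.8, 172.6, 69.3]
tcp_rot: [-3.141, -0.0, 0.174]
contact_force: [-0.5, 1.7, 2.9]
grip_width: 13.9
finger_force: 30.0
```

>>> servo_tool(
  deltas=[
    [[0,0,0],[0,0,0]],
    [[0,0,0],[0,0,0]],
    [[0,0,0],[0,0,0]],
    [[0,0,0],[0,0,0]],
    [[0,0,0],[0,0,0]],
    [[0,0,-0.015],[0,0,0]],
    [[0,0,-0.035],[0,0,0]],
    [[0,0,-0.04],[0,0,0]],
    [[0,0,-0.035],[0,0,0]],
    [[0,0,-0.025],[0,0,0]],
    [[0,0,0],[0,0,0]],
    [[0,0,0],[0,0,0]],
  ],
  fingers=0.45,
)

```text
time: 24.48
tool_pos: [513.2, 172.4, 218.7]
tcp_rot: [-3.142, 0.001, 0.174]
contact_force: [-0.1, -0.2, -0.7]
grip_width: 41.3
finger_force: 0.0
```

```bash
python3 - <<'E'
from h import *
o=bot.get_obs();print(o['tool_pos'],o['tcp_rot'],o['grip_width'])
im=snap('wrist','w6.png')[:,:,::-1]
cv2.imwrite('pics/w6c.png',cv2.resize(im[130:215,215:305],None,fx=7,fy=7,interpolation=cv2.INTER_CUBIC))
E
```

```text
[513.20728298 172.39351359 218.70441269] [-3.14154484e+00  9.71935581e-04  1.74358315e-01] 41.33297500959115
```

View pics/w6c.png

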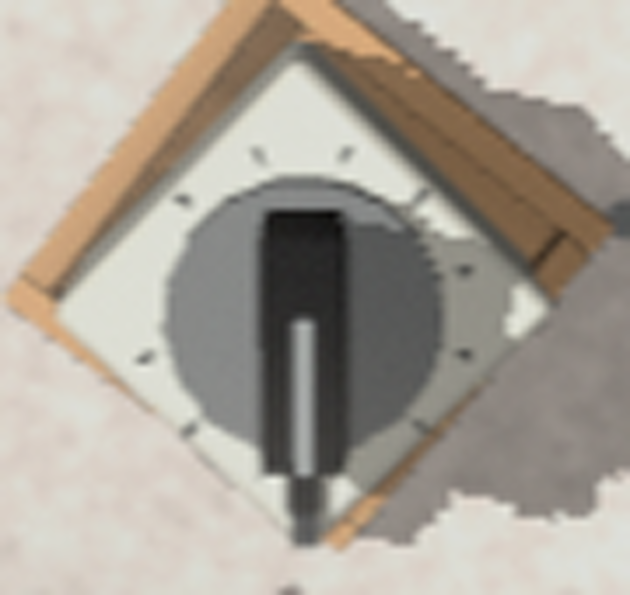

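The left and right corners (55,310) and (551,310) and the tick pairs are level, and the bar is vertical at column 303. So the pointer lies on the corner rib within about 1°, and the timer is in the stand and released. I'll hand in.

```bash
python3 -c "
from plant import bot
print(bot.close_job())"
```

```text
the job is handed in; nothing more can be done
None
```

The timer is in the stand and released, its knob turned clockwise in two grips to within about 1° of the long rib by the last wrist picture; the job was handed in at about 24.5 s, and no verdict came back.

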